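Balance the wash paddle on the plank edge

TASK

The wash paddle is going to hang from a single clip, so I want to mark its balance point. Lay the paddle flat and square across the edge of the upright plank so that it balances there level by itself with both ends free, then let go; leave the plain straight batten where it lies.

Things in the scene. Friction and masses are not known exactly. Their poses are not given: they have to be found in the camera images.
- paddle: Wash paddle of even pale wood, lying flat (all sizes in mm), 420 long and 22 thick all over, about 0.3 kg: a straight handle 300 long and 30 wide, then a flat blade 120 long and 80 wide with five dark grooves across its face. Origin: middle of its length, on the underside. x runs along the paddle towards the blade, z up. The handle ends and the blade begins at x = +90 mm.
- paddle_balance (a point): The paddle's balance point (centre of mass), on its underside: on the centre line of the handle, 48 mm from the middle of the length towards the blade, so 42 mm short of where the blade begins. Axes as the paddle's.
- ridge_top (a point): Centre of the top of the fulcrum: a hardwood plank standing on edge on a foot 110 x 160 x 14 mm, screwed to the bench. The top of the plank is flat and level, 75 mm above the bench, 30 mm thick along this point's x and 140 mm long along its y; z up. The paddle must lie along x, either way round.
- batten: Plain straight batten of the same pale wood, 400 x 30 x 22 mm, without a blade: not wanted, leave it. Origin: middle of the underside, x along its length, z up.
Things that resemble listed ones, but are neither listed nor needed, are in the scene too. Of the things shaped like the part that bears ridge_top, the dark wooden one is meant.

How it is judged:
By the outcome, as a careful person would: the job done as asked, in the order asked, and still so for the second after the job is handed in, with the robot touching nothing.
It also fails if it takes over 38 s, if anything falls off the work surface, if the arm or the gripper's body presses on something with over 40 N, if the wrist force passes 120 N, or if a joint passes its speed limit or range.

ROBOT

A 7-joint arm with a two-finger parallel gripper is mounted at the origin on the work surface. World frame = base frame: x ahead of the robot, y to its left, z up, the work surface at z = 0. Lengths are in m, angles in rad, forces in N, time in s.
With the tool pointing down it reaches from about 0.4 to 0.85 m from the base axis. Payload 4.4 kg.
Tool frame: the origin (TCP) lies on the centre line of the jaws, within the pads' length; the fingertips stand tips_ahead ahead of it and the grasp point (between the pads) lies 6 mm ahead of it (tips_ahead is the distance from the TCP to the fingertips, in m); z points along the fingers, y is the line along which they close (so a half turn about z gives the same grasp; the last joint's range is limited). The gripper opens to 94 mm and grips with 3 to 60 N. Pads are 16 mm wide; open, the fingers measure 119 mm over their backs; the gripper's body (75 mm by 177 mm) begins 78 mm behind the grasp point.
Start: joints at [1.221, 0.628, 0.038, 1.517, -0.027, 0.996, -0.02], TCP at [0.182, -0.624, 0.23] pointing down, gripper open.
Joint ranges: [-3.06, 3.06], [-0.37, 2.12], [-1.25, 1.32], [0.18, 2.47], [-1.1, 4.24], [0.23, 1.98], [-2.94, 2.94]. Speed limits (rad/s): [2.57, 2.57, 3.14, 3.14, 3.14, 3.14, 3.14].

INTERFACE

Orientations are given as a rotation vector (axis times angle).
In Python, from cell import * gives the robot as it stands.
- The arm moves only by the shell command python3 -m inch 'ROWS' [FORCE]. ROWS is JSON, a list of rows, each an object with "linear": the shift along the tool's x, y, z in units of 30 mm (1.0 is 30 mm), a list of three; "delta_rot": the turn, a rotation vector about the tool's x, y, z in units of 8 degrees (1.0 is 8 degrees), a list of three; "jaw": the closure, from 0 (fully open) to 1 (shut). A call has 1 to 12 rows; each row is the pose to reach, as a shift and turn from the pose commanded when the call began, along the tool's axes at that moment; what a row does not reach only later rows make up. A row lasts 1/10 s, in which the tool goes at most 50 mm and 8.59 degrees, less where a joint would pass 70% of its speed; a pose out of reach is approached as far as the arm can. A call with a gripper value outside its range is refused whole. The fingers move at their own pace and stop on an object; FORCE is the grip in N (left out, the last holds). Time passes only in rows, so rows that repeat a pose let the fingers close. It gives the time, the measured TCP pose, the force, the opening and the grip force at its end, in the units of the state.
- read_state(): the state, without advancing time (a new reading comes with each control period).
- read_camera(name): name is "scene" or "side" or "wrist"; returns a dict with "pixels" (384x512x3 uint8, red, green, blue), "camera_matrix" (3x3 intrinsics, pixels), "rvec" (rotation vector, rad) and "tvec" (3), from world to camera coordinates, as OpenCV has them. Camera axes: x right, y down, z forward; pixel columns grow to the right and rows downward; lengths in m; the calibration is good to about 2 mm. A picture is of the moment at which its call begins. There is no depth.
- sign_off(): hands the job in; it is judged then, once.
The state is a dict: "clock": time; "joint_positions": joint angles; "joint_velocities": joint speeds; "effort": joint torques, N m; "ee_pos": TCP position; "tcp_rot": TCP orientation; "wrist_force": force on the tool from outside, world axes, zero at the start; "ft_torque": the same for the moment, N m; "opening": opening from 0.0 (shut) to 1.0 (fully open); "gripper_force": force on a finger pad.
Only numpy, scipy, OpenCV 4.12 (cv2) and the standard library are available. Lean on these libraries where they do the work, as an engineer would, in place of code of your own. Each camera call takes 0.05 s, during which the arm holds its last target. There are 200 camera calls.

## Working session

There is one attempt and no reset: what is moved stays moved. The work goes in short steps, Python scripts to look and compute and a shell command to move; the robot and the scene stay as the last step left them, time stands still between calls to the robot, and variables do not carry over. Pictures are saved under pics/ and viewed, at most 10 in all, crops included, and the job is handed in when it is done.

```bash
mkdir -p pics; ls; python3 - <<'E'
from cell import *
import cv2,numpy as np
s=read_state();print({k:np.round(v,3) for k,v in s.items()})
ims=[]
for n in["scene","side"]:
    c=read_camera(n);np.savez(f"pics/{n}0.npz",**c);cv2.imwrite(f"pics/{n}0.png",c["pixels"][:,:,::-1])
    R=cv2.Rodrigues(c["rvec"])[0];print(n,-R.T@c["tvec"],R[2])
E
```

```text
pics
{'clock': np.float64(0.0), 'joint_positions': array([ 1.221,  0.629,  0.038,  1.518, -0.027,  0.996, -0.02 ]), 'joint_velocities': array([-0.001, -0.   ,  0.001, -0.001, -0.001,  0.   ,  0.001]), 'effort': array([-0.0000e+00, -5.4973e+01,  1.1440e+00, -1.8663e+01, -5.2000e-02,
        2.4000e-02,  0.0000e+00]), 'ee_pos': array([ 0.182, -0.623,  0.23 ]), 'tcp_rot': array([-3.108, -0.444,  0.   ]), 'wrist_force': array([-0.051, -0.95 ,  0.775]), 'ft_torque': array([-0.071, -0.031,  0.004]), 'gripper_force': np.float64(0.0), 'opening': np.float64(1.003)}
scene [1.16341676 0.54455373 0.67964013] [-0.6833721  -0.51596725 -0.51650786]
side [ 0.33501025 -0.66157605  0.81034054] [ 0.07873371  0.64983675 -0.75598492]
```

View pics/scene0.png

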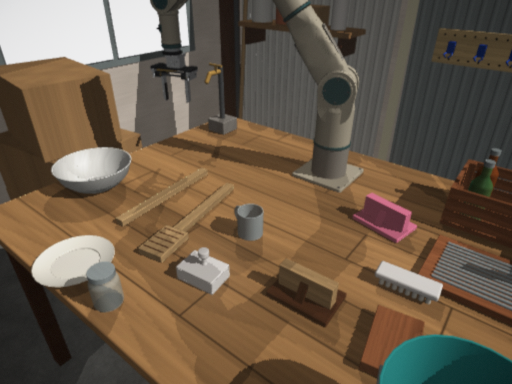

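View pics/side0.png

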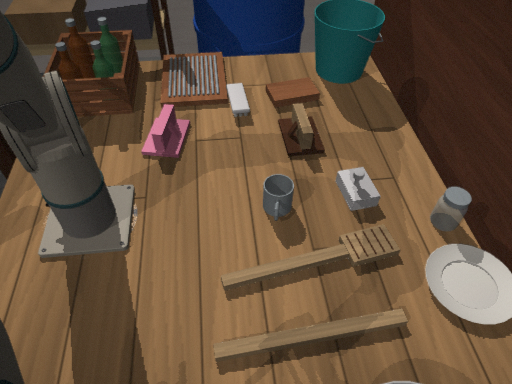

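The scene shows the grooved paddle (blade near scene (165,240), side (370,246)), the batten beside it, the dark plank (scene (307,283), side (302,130)) and a pink decoy. I'll zoom in to pick corners.

```bash
python3 - <<'E'
import cv2,numpy as np
a=cv2.imread("pics/side0.png");b=cv2.imread("pics/scene0.png")
o=np.zeros((600,800,3),np.uint8)
z=lambda i:cv2.resize(i,None,fx=4,fy=4,interpolation=cv2.INTER_CUBIC)
o[:300]=z(a[220:295,212:412]);o[300:600,:280]=z(a[95:170,270:340]);o[300:600,300:700]=z(b[252:327,255:355])
cv2.imwrite("pics/crop1.png",o)
E
```

```text
(no output)
```

View pics/crop1.png

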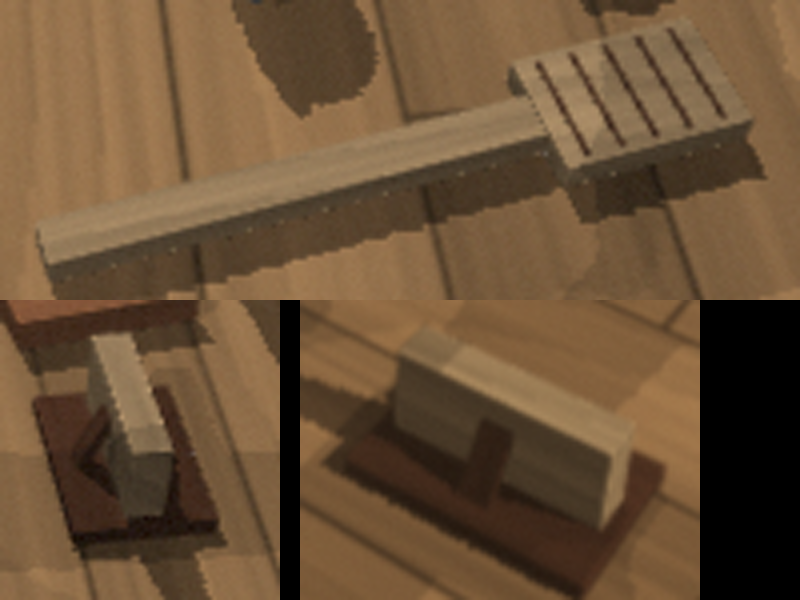

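The crop shows the paddle's top face and the ridge top clearly enough to pick corners. Next I cast them onto the z=0.022 and z=0.075 planes.

```bash
cat >h.py <<'E'
import numpy as np,cv2
def cast(c,uv,z):
    R=cv2.Rodrigues(c["rvec"])[0];C=-R.T@np.ravel(c["tvec"])
    d=np.c_[np.array(uv,float),np.ones(len(uv))]@np.linalg.inv(c["camera_matrix"]).T@R
    return C+d*((z-C[2])/d[:,2])[:,None]
def cloud(n): return dict(np.load(n))
E
python3 - <<'E'
from h import *
s=cloud("pics/side0.npz");b=cloud("pics/scene0.npz")
P=cast(s,[(212+u/4,220+v/4) for u,v in[(38,230),(50,268),(515,70),(690,20),(750,122),(570,170)]],.022)
print(P.round(4))
e=(P[0]+P[1])/2;t=(P[3]+P[4])/2;d=t-e;L=np.hypot(*d[:2]);print("len",L,"yaw",np.degrees(np.arctan2(d[1],d[0])),"w",np.linalg.norm(P[3]-P[4]),np.linalg.norm(P[0]-P[1]),"mid",(e+t)/2,"com",(e+t)/2+d/L*.048)
for c,q in((s,[(270+u/4,95+(v-300)/4) for u,v in[(90,337),(128,334),(172,450),(132,455)]]),(b,[(255+(u-300)/4,252+(v-300)/4) for u,v in[(398,352),(425,325),(632,425),(600,443)]])):
    Q=cast(c,q,.075);m=Q.mean(0);r,dd=cv2.minAreaRect(Q[:,:2].astype(np.float32)*1000)[1:]
    print(Q.round(4),m.round(4),r,dd)
    l=[Q[i]-Q[j] for i,j in((3,0),(2,1))];print([(np.linalg.norm(v).round(4),np.degrees(np.arctan2(v[1],v[0]))) for v in l])
# obstacles near paddle
print(cast(s,[(278,215),(340,180),(378,205),(345,205)],0).round(3))
print(cast(b,[(178,278),(215,292),(228,268),(238,236),(262,236)],0).round(3))
E
```

```text
[[ 0.3206 -0.2152  0.022 ]
 [ 0.3257 -0.2391  0.022 ]
 [ 0.6104 -0.1383  0.022 ]
 [ 0.7269 -0.1132  0.022 ]
 [ 0.7378 -0.1888  0.022 ]
 [ 0.6241 -0.2092  0.022 ]]
len 0.4162916648475798 yaw 10.538468229712903 w 0.07636687356316961 0.024401245113154692 mid [ 0.52774331 -0.18911144  0.022     ] com [ 0.57493366 -0.18033245  0.022     ]
[[0.5704 0.321  0.075 ]
 [0.5998 0.3218 0.075 ]
 [0.605  0.1857 0.075 ]
 [0.5759 0.1833 0.075 ]] [0.5878 0.253  0.075 ] (29.410160064697266, 137.7845001220703) 2.27868914604187
[(np.float64(0.1378), np.float64(-87.72130064892488)), (np.float64(0.1362), np.float64(-87.82027526011497))]
[[0.6089 0.1917 0.075 ]
 [0.5794 0.1912 0.075 ]
 [0.5767 0.3284 0.075 ]
 [0.5999 0.3207 0.075 ]] [0.5912 0.258  0.075 ] (29.58084487915039, 137.24273681640625) 1.0966393947601318
[(np.float64(0.1292), np.float64(94.01136365004086)), (np.float64(0.1372), np.float64(91.0966446578502))]
[[ 0.475 -0.038  0.   ]
 [ 0.665  0.066  0.   ]
 [ 0.742 -0.033  0.   ]
 [ 0.656 -0.023  0.   ]]
[[ 0.739 -0.028  0.   ]
 [ 0.715  0.078  0.   ]
 [ 0.633  0.048  0.   ]
 [ 0.514 -0.018 -0.   ]
 [ 0.47   0.037  0.   ]]
```

```bash
cat >>h.py <<'E'
def plan(s,pos,yaw):
    """shift/turn in move units to TCP pos with tool down, jaw axis (tool y) across yaw (deg)"""
    R0=cv2.Rodrigues(np.array(s["tcp_rot"]))[0]
    out=[]
    for a in(yaw,yaw+180):
        c,n=np.cos(np.radians(a)),np.sin(np.radians(a))
        R=np.array([[c,n,0],[n,-c,0],[0,0,-1.]])
        out.append(np.degrees(cv2.Rodrigues(R0.T@R)[0].ravel())/8)
    return (R0.T@(np.array(pos)-s["ee_pos"])/.03).round(3),[o.round(3) for o in out]
E
python3 - <<'E'
from cell import *
import cell
from h import *
print([n for n in dir(cell) if n[0]!='_'],globals().get("tips_ahead"))
s=read_state();print(cv2.Rodrigues(np.array(s["tcp_rot"]))[0].round(3))
print(plan(s,[.575,-.181,.16],10.5))
c=cloud("pics/side0.npz");b=cloud("pics/scene0.npz")
print("pink",cast(c,[(155,152),(172,108)],.075).round(3),cast(b,[(365,198),(408,212)],.075).round(3))
print("brush,brick",cast(c,[(228,85),(240,115),(250,110)],.02).round(3),cast(c,[(270,105),(320,95)],.02).round(3))
E
```

```text
['IKError', 'read_camera', 'read_state', 'sign_off', 'tips_ahead'] 0.025
[[ 0.96   0.28  -0.   ]
 [ 0.28  -0.96   0.002]
 [-0.    -0.002 -1.   ]]
(array([ 16.71 , -10.486,   2.34 ]), [array([-0.011,  0.001,  0.72 ]), array([-1.000e-03, -1.700e-02, -2.178e+01])])
pink [[0.167 0.15  0.075]
 [0.208 0.339 0.075]] [[0.202 0.23  0.075]
 [0.196 0.359 0.075]]
brush,brick [[0.387 0.524 0.02 ]
 [0.413 0.356 0.02 ]
 [0.447 0.378 0.02 ]] [[0.515 0.398 0.02 ]
 [0.689 0.436 0.02 ]]
```

```bash
python3 -m inch '[{"linear":[16.71,-10.49,0],"delta_rot":[0,0,0.72],"jaw":0.2},{"linear":[16.71,-10.49,0],"delta_rot":[0,0,0.72],"jaw":0.2},{"linear":[16.71,-10.49,0],"delta_rot":[0,0,0.72],"jaw":0.2},{"linear":[16.71,-10.49,0],"delta_rot":[0,0,0.72],"jaw":0.2},{"linear":[16.71,-10.49,0],"delta_rot":[0,0,0.72],"jaw":0.2},{"linear":[16.71,-10.49,0],"delta_rot":[0,0,0.72],"jaw":0.2},{"linear":[16.71,-10.49,0],"delta_rot":[0,0,0.72],"jaw":0.2},{"linear":[16.71,-10.49,0],"delta_rot":[0,0,0.72],"jaw":0.2},{"linear":[16.71,-10.49,0],"delta_rot":[0,0,0.72],"jaw":0.2},{"linear":[16.71,-10.49,0],"delta_rot":[0,0,0.72],"jaw":0.2},{"linear":[16.71,-10.49,0],"delta_rot":[0,0,0.72],"jaw":0.2},{"linear":[16.71,-10.49,0],"delta_rot":[0,0,0.72],"jaw":0.2}]' 25
python3 -m inch '[{"linear":[0,0,0],"delta_rot":[0,0,0],"jaw":0.2},{"linear":[0,0,0],"delta_rot":[0,0,0],"jaw":0.2},{"linear":[0,0,0],"delta_rot":[0,0,0],"jaw":0.2}]'
python3 - <<'E'
from cell import *
from h import *
s=read_state();print(s["ee_pos"],plan(s,[.575,-.181,.029],10.5),s["opening"])
c=read_camera("wrist");np.savez("pics/w1.npz",**c);cv2.imwrite("pics/w1.png",c["pixels"][:,:,::-1])
E
```

```text
clock: 1.3
ee_pos: [0.5767, -0.1785, 0.2302]
tcp_rot: [-3.127, -0.29, -0.0]
wrist_force: [0.3, -0.8, -0.2]
opening: 0.803
gripper_force: 0.0
clock: 1.6
ee_pos: [0.574, -0.1831, 0.2302]
tcp_rot: [3.128, 0.284, -0.002]
wrist_force: [-1.1, -0.5, -0.1]
opening: 0.798
gripper_force: 0.0
[ 0.57395473 -0.1831421   0.2301988 ] (array([ 0.058, -0.069,  6.706]), [array([ 0.005,  0.011, -0.015]), array([ 1.8000e-02, -8.0000e-03,  2.2485e+01])]) 0.7978760232011644
```

View pics/w1.png

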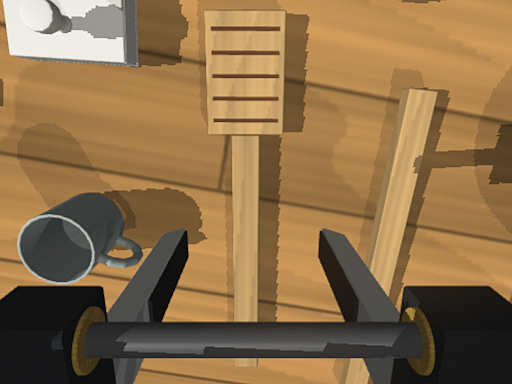

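The wrist view shows the blade's top face with corners at about (205,10), (285,12), (282,134) and (208,134). The handle runs down columns 232–258, and I use both to refine the estimate.

```bash
python3 - <<'E'
from h import *
c=cloud("pics/w1.npz")
P=cast(c,[(205,10),(285,12),(283,134),(208,134),(232,136),(257,136),(235,300),(258,300)],.022);print(P.round(4))
a=(P[2]+P[3])/2;t=(P[0]+P[1])/2;d=t-a;print("blade",np.linalg.norm(d),np.degrees(np.arctan2(d[1],d[0])))
h0=(P[4]+P[5])/2;h1=(P[6]+P[7])/2;d=h0-h1;u=d/np.linalg.norm(d);print("yaw",np.degrees(np.arctan2(d[1],d[0])),"w",np.linalg.norm(P[4]-P[5]),"com",a-u*.042,t-u*.162)
E
```

```text
[[ 0.7266 -0.1087  0.022 ]
 [ 0.7388 -0.1853  0.022 ]
 [ 0.6241 -0.2071  0.022 ]
 [ 0.6097 -0.1287  0.022 ]
 [ 0.6122 -0.1541  0.022 ]
 [ 0.617  -0.1803  0.022 ]
 [ 0.4166 -0.1902  0.022 ]
 [ 0.4216 -0.2179  0.022 ]]
blade 0.1176662601858636 10.23139959680357
yaw 10.669145659592798 w 0.026630620192369128 com [ 0.57560986 -0.17568021  0.022     ] [ 0.57347953 -0.17699634  0.022     ]
```

```bash
python3 -m inch '[{"linear":[0.02,-0.1,3],"delta_rot":[0,0,0],"jaw":0.2},{"linear":[0.02,-0.1,3],"delta_rot":[0,0,0],"jaw":0.2},{"linear":[0.02,-0.1,5],"delta_rot":[0,0,0],"jaw":0.2},{"linear":[0.02,-0.1,6],"delta_rot":[0,0,0],"jaw":0.2},{"linear":[0.02,-0.1,6.5],"delta_rot":[0,0,0],"jaw":0.2},{"linear":[0.02,-0.1,6.73],"delta_rot":[0,0,0],"jaw":0.2},{"linear":[0.02,-0.1,6.73],"delta_rot":[0,0,0],"jaw":0.2},{"linear":[0.02,-0.1,6.73],"delta_rot":[0,0,0],"jaw":0.2},{"linear":[0.02,-0.1,6.73],"delta_rot":[0,0,0],"jaw":0.2}]' 25
python3 -m inch '[{"linear":[0,0,0],"delta_rot":[0,0,0],"jaw":0.5},{"linear":[0,0,0],"delta_rot":[0,0,0],"jaw":0.5},{"linear":[0,0,0],"delta_rot":[0,0,0],"jaw":0.6},{"linear":[0,0,0],"delta_rot":[0,0,0],"jaw":0.7},{"linear":[0,0,0],"delta_rot":[0,0,0],"jaw":0.9},{"linear":[0,0,0],"delta_rot":[0,0,0],"jaw":0.9},{"linear":[0,0,0],"delta_rot":[0,0,0],"jaw":0.9},{"linear":[0,0,0],"delta_rot":[0,0,0],"jaw":0.9},{"linear":[0,0,0],"delta_rot":[0,0,0],"jaw":0.9},{"linear":[0,0,0],"delta_rot":[0,0,0],"jaw":0.9}]' 25
```

```text
clock: 2.55
ee_pos: [0.5766, -0.179, 0.0305]
tcp_rot: [3.127, 0.287, 0.005]
wrist_force: [-1.0, 0.1, -0.1]
opening: 0.798
gripper_force: 0.0
clock: 3.55
ee_pos: [0.5752, -0.1781, 0.0286]
tcp_rot: [-3.128, -0.288, 0.0]
wrist_force: [0.2, 2.9, 2.1]
opening: 0.318
gripper_force: 25.0
```

```bash
python3 -m inch '[{"linear":[0,0,-0.5],"delta_rot":[0,0,0],"jaw":0.9},{"linear":[0,0,-1],"delta_rot":[0,0,0],"jaw":0.9},{"linear":[0,0,-2],"delta_rot":[0,0,0],"jaw":0.9},{"linear":[0,0,-3],"delta_rot":[0,0,0],"jaw":0.9},{"linear":[0,0,-4],"delta_rot":[0,0,0],"jaw":0.9},{"linear":[0,0,-5],"delta_rot":[0,0,0],"jaw":0.9},{"linear":[0,0,-5.7],"delta_rot":[0,0,0],"jaw":0.9},{"linear":[0,0,-5.7],"delta_rot":[0,0,0],"jaw":0.9},{"linear":[0,0,-5.7],"delta_rot":[0,0,0],"jaw":0.9},{"linear":[0,0,-5.7],"delta_rot":[0,0,0],"jaw":0.9}]' 25
python3 - <<'E'
from cell import *
from h import *
s=read_state();print(s["ee_pos"],plan(s,[.5895,.2555,.1995],2.2),s["wrist_force"],s["ft_torque"])
for n in("wrist","side"):
    c=read_camera(n);np.savez(f"pics/{n}2.npz",**c);cv2.imwrite(f"pics/{n}2.png",c["pixels"][:,:,::-1])
a=[cv2.imread(f"pics/{n}2.png") for n in("wrist","side")]
cv2.imwrite("pics/m2.png",cv2.resize(np.hstack(a),(800,300),interpolation=cv2.INTER_AREA))
E
```

```text
clock: 4.55
ee_pos: [0.5742, -0.1784, 0.1985]
tcp_rot: [-3.128, -0.287, 0.003]
wrist_force: [0.7, -1.1, -2.5]
opening: 0.318
gripper_force: 25.0
[ 0.57418446 -0.17843368  0.19848319] (array([  3.136, -14.13 ,  -0.03 ]), [array([-0.004,  0.015,  1.036]), array([-2.3000e-02, -6.0000e-03, -2.1464e+01])]) [ 0.70807805 -1.06255372 -2.46173936] [ 0.03771306  0.01415327 -0.05955448]
```

View pics/m2.png

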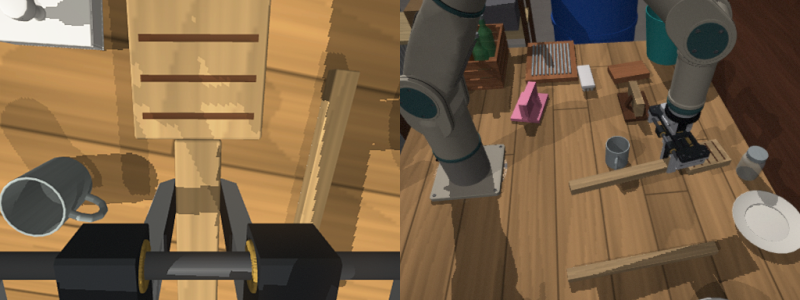

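The paddle is held level. Now I check the grip point against the blade shoulder, then carry it over to the ridge.

```bash
python3 - <<'E'
from h import *
c=cloud("pics/wrist2.npz")
P=cast(c,[(136*1.28,139*1.28),(260*1.28,139*1.28),(176*1.28,141*1.28),(221*1.28,141*1.28)],.192)
u=np.array([np.cos(np.radians(10.5)),np.sin(np.radians(10.5))])
for p in P: print(p.round(4),(p[:2]-[.5745,-.1784])@u, (p[:2]-[.5745,-.1784])@[-u[1],u[0]])
E
python3 -m inch '[{"linear":[3.1,-14.13,0],"delta_rot":[0,0,0.2],"jaw":0.9},{"linear":[3.1,-14.13,0],"delta_rot":[0,0,0.4],"jaw":0.9},{"linear":[3.1,-14.13,0],"delta_rot":[0,0,0.6],"jaw":0.9},{"linear":[3.1,-14.13,0],"delta_rot":[0,0,0.8],"jaw":0.9},{"linear":[3.1,-14.13,0],"delta_rot":[0,0,1.04],"jaw":0.9},{"linear":[3.1,-14.13,0],"delta_rot":[0,0,1.04],"jaw":0.9},{"linear":[3.1,-14.13,0],"delta_rot":[0,0,1.04],"jaw":0.9},{"linear":[3.1,-14.13,0],"delta_rot":[0,0,1.04],"jaw":0.9},{"linear":[3.1,-14.13,0],"delta_rot":[0,0,1.04],"jaw":0.9},{"linear":[3.1,-14.13,0],"delta_rot":[0,0,1.04],"jaw":0.9},{"linear":[3.1,-14.13,0],"delta_rot":[0,0,1.04],"jaw":0.9},{"linear":[3.1,-14.13,0],"delta_rot":[0,0,1.04],"jaw":0.9}]' 25
python3 - <<'E'
from cell import *
from h import *
s=read_state();print(s["ee_pos"],s["ft_torque"],s["gripper_force"],s["joint_positions"].round(2))
for n in("wrist","side"):
    c=read_camera(n);np.savez(f"pics/{n}3.npz",**c);cv2.imwrite(f"pics/{n}3.png",c["pixels"][:,:,::-1])
a=[cv2.imread(f"pics/{n}3.png") for n in("wrist","side")]
cv2.imwrite("pics/m3.png",cv2.resize(np.hstack(a),(800,300),interpolation=cv2.INTER_AREA))
E
```

```text
[ 0.6093 -0.1334  0.192 ] 0.042459848555403364 0.03794066551811214
[ 0.6234 -0.2096  0.192 ] 0.04242041867961709 -0.0396361329233406
[ 0.6126 -0.1582  0.192 ] 0.041163116466172794 0.012936640434755254
[ 0.6177 -0.1859  0.192 ] 0.04114902430199901 -0.015276019241126856
clock: 5.85
ee_pos: [0.5894, 0.253, 0.1987]
tcp_rot: [3.139, 0.056, -0.002]
wrist_force: [-0.1, 0.3, -2.9]
opening: 0.32
gripper_force: 25.0
[0.58941376 0.25303658 0.19874642] [ 0.0383853  -0.02130361  0.00554587] 24.98934119939804 [-0.51  0.65  0.11  1.58 -0.08  0.92 -1.92]
```

View pics/m3.png

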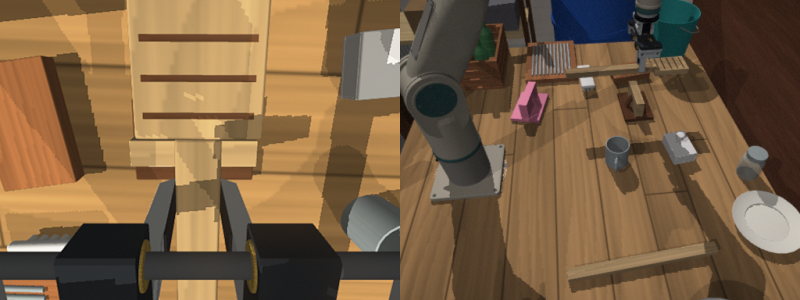

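The wrist view shows the plank crossing squarely under the paddle. Its near top edge is at row ≈167 and its ends at columns ≈130 and 257 (montage pixels).

```bash
python3 - <<'E'
from h import *
c=cloud("pics/wrist3.npz");k=1.28
print(cast(c,[(130*k,167*k),(257*k,167*k),(130*k,141*k),(257*k,141*k)],.075).round(4))
i=cv2.imread("pics/wrist3.png");cv2.imwrite("pics/wc.png",cv2.resize(i[150:250,150:350],None,fx=4,fy=4,interpolation=cv2.INTER_CUBIC))
E
```

```text
[[0.5713 0.327  0.075 ]
 [0.5762 0.1854 0.075 ]
 [0.601  0.326  0.075 ]
 [0.6059 0.1883 0.075 ]]
```

View pics/wc.png

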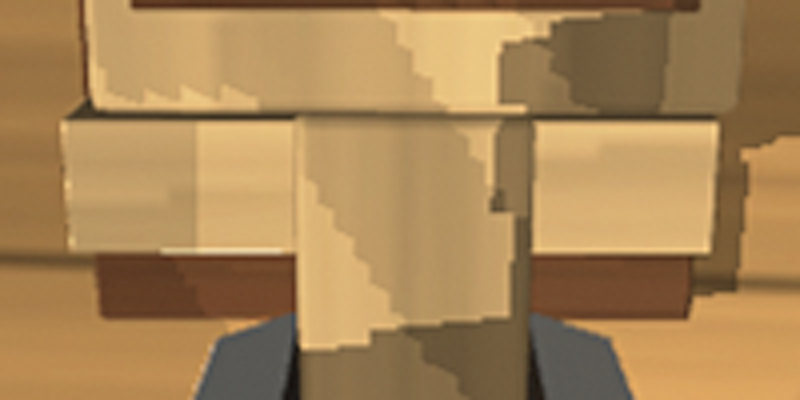

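The ridge centre measures (0.5886, 0.2567) and is square to the paddle, so the paddle is aligned. Lowering it.

```bash
python3 -m inch '[{"linear":[0,0,1],"delta_rot":[0,0,0],"jaw":0.9},{"linear":[0,0,2],"delta_rot":[0,0,0],"jaw":0.9},{"linear":[0,0,2.6],"delta_rot":[0,0,0],"jaw":0.9},{"linear":[0,0,2.9],"delta_rot":[0,0,0],"jaw":0.9},{"linear":[0,0,3.0],"delta_rot":[0,0,0],"jaw":0.9},{"linear":[0,0,3.05],"delta_rot":[0,0,0],"jaw":0.9},{"linear":[0,0,3.05],"delta_rot":[0,0,0],"jaw":0.9},{"linear":[0,0,3.05],"delta_rot":[0,0,0],"jaw":0.9},{"linear":[0,0,3.05],"delta_rot":[0,0,0],"jaw":0.9}]' 25
python3 -m inch '[{"linear":[0,0,0.04],"delta_rot":[0,0,0],"jaw":0.9},{"linear":[0,0,0.08],"delta_rot":[0,0,0],"jaw":0.9},{"linear":[0,0,0.11],"delta_rot":[0,0,0],"jaw":0.9},{"linear":[0,0,0.13],"delta_rot":[0,0,0],"jaw":0.9},{"linear":[0,0,0.13],"delta_rot":[0,0,0],"jaw":0.9},{"linear":[0,0,0.13],"delta_rot":[0,0,0],"jaw":0.9},{"linear":[0,0,0.13],"delta_rot":[0,0,0],"jaw":0.9}]' 25
```

```text
clock: 6.85
ee_pos: [0.5899, 0.2555, 0.1089]
tcp_rot: [-3.14, -0.06, -0.002]
wrist_force: [-0.7, -0.4, -2.6]
opening: 0.315
gripper_force: 25.0
clock: 7.55
ee_pos: [0.5895, 0.2553, 0.1042]
tcp_rot: [-3.141, -0.06, -0.0]
wrist_force: [-0.7, 0.8, -2.9]
opening: 0.316
gripper_force: 25.0
```

```bash
python3 -m inch '[{"linear":[-0.02,0,0.03],"delta_rot":[0,0,0],"jaw":0.9},{"linear":[-0.02,0,0.05],"delta_rot":[0,0,0],"jaw":0.9},{"linear":[-0.02,0,0.05],"delta_rot":[0,0,0],"jaw":0.9},{"linear":[-0.02,0,0.05],"delta_rot":[0,0,0],"jaw":0.9},{"linear":[-0.02,0,0.05],"delta_rot":[0,0,0],"jaw":0.9}]' 25
```

```text
clock: 8.05
ee_pos: [0.5892, 0.2552, 0.1036]
tcp_rot: [-3.141, -0.059, -0.002]
wrist_force: [-1.1, -0.4, 5.9]
opening: 0.318
gripper_force: 25.0
```

In contact with the ridge; releasing gently.

```bash
python3 -m inch '[{"linear":[0,0,-0.02],"delta_rot":[0,0,0],"jaw":0.9},{"linear":[0,0,-0.02],"delta_rot":[0,0,0],"jaw":0.9},{"linear":[0,0,-0.02],"delta_rot":[0,0,0],"jaw":0.9}]' 5
python3 -m inch '[{"linear":[0,0,0],"delta_rot":[0,0,0],"jaw":0.66},{"linear":[0,0,0],"delta_rot":[0,0,0],"jaw":0.64},{"linear":[0,0,0],"delta_rot":[0,0,0],"jaw":0.62},{"linear":[0,0,0],"delta_rot":[0,0,0],"jaw":0.58},{"linear":[0,0,0],"delta_rot":[0,0,0],"jaw":0.5},{"linear":[0,0,0],"delta_rot":[0,0,0],"jaw":0.4},{"linear":[0,0,0],"delta_rot":[0,0,0],"jaw":0.4},{"linear":[0,0,0],"delta_rot":[0,0,0],"jaw":0.4}]' 5
python3 - <<'E'
from cell import *
from h import *
for n in("wrist","scene"):
    c=read_camera(n);np.savez(f"pics/{n}4.npz",**c);cv2.imwrite(f"pics/{n}4.png",c["pixels"][:,:,::-1])
a=[cv2.imread(f"pics/{n}4.png") for n in("wrist","scene")]
cv2.imwrite("pics/m4.png",cv2.resize(np.hstack(a),(800,300),interpolation=cv2.INTER_AREA))
E
```

```text
clock: 8.35
ee_pos: [0.5892, 0.2553, 0.1035]
tcp_rot: [-3.141, -0.06, -0.001]
wrist_force: [-0.2, -1.3, 2.7]
opening: 0.314
gripper_force: 5.0
clock: 9.15
ee_pos: [0.5888, 0.2552, 0.1033]
tcp_rot: [3.141, 0.06, 0.0]
wrist_force: [-0.6, -0.5, -0.6]
opening: 0.599
gripper_force: 0.0
```

View pics/m4.png

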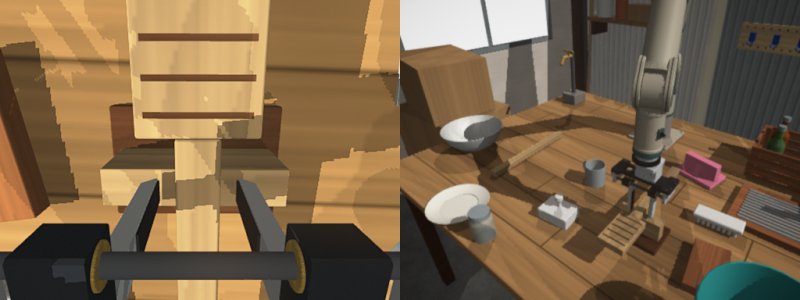

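Released, the blade's grooves sit at the same rows (38, 78, 116) as when held, so the paddle is balancing level. Retracting straight up.

```bash
python3 -m inch '[{"linear":[0,0,-0.3],"delta_rot":[0,0,0],"jaw":0.4},{"linear":[0,0,-0.8],"delta_rot":[0,0,0],"jaw":0.4},{"linear":[0,0,-1.5],"delta_rot":[0,0,0],"jaw":0.4},{"linear":[0,0,-2.5],"delta_rot":[0,0,0],"jaw":0.4},{"linear":[0,0,-4],"delta_rot":[0,0,0],"jaw":0.4},{"linear":[0,0,-5],"delta_rot":[0,0,0],"jaw":0.4},{"linear":[0,0,-5],"delta_rot":[0,0,0],"jaw":0.4},{"linear":[0,0,-5],"delta_rot":[0,0,0],"jaw":0.4},{"linear":[0,0,-5],"delta_rot":[0,0,0],"jaw":0.4},{"linear":[0,0,-5],"delta_rot":[0,0,0],"jaw":0.4}]'
python3 - <<'E'
from cell import *
from h import *
for n in("side","scene"):
    c=read_camera(n);np.savez(f"pics/{n}5.npz",**c);cv2.imwrite(f"pics/{n}5.png",c["pixels"][:,:,::-1])
a=[cv2.imread(f"pics/{n}5.png") for n in("side","scene")]
cv2.imwrite("pics/m5.png",cv2.resize(np.hstack([a[0][60:260,200:467],a[1][140:340,200:467]]),(800,300)))
E
```

```text
clock: 10.25
ee_pos: [0.588, 0.2549, 0.2521]
tcp_rot: [3.14, 0.06, -0.004]
wrist_force: [-0.0, -0.6, -0.1]
opening: 0.601
gripper_force: 0.0
```

View pics/m5.png

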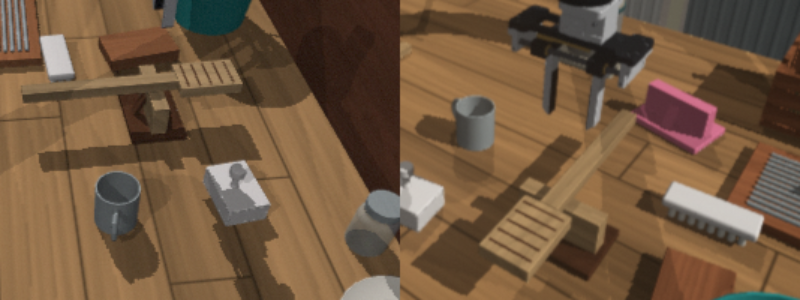

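The paddle rests level and square across the plank with both ends free and the gripper clear of it. Handing in.

```bash
python3 -c "
from cell import *
print(sign_off())"
```

```text
the job is handed in; nothing more can be done
None
```

The wash paddle balances level and square across the dark plank's edge with both ends free; the gripper has let go and is clear of it, the batten was not touched, and the job was handed in at about 10 s (no verdict was returned).

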